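# Lay a display plinth in the painting jig

### The arm

A 7-joint arm with a two-finger parallel gripper is mounted at the origin on the work surface. World frame = base frame: x ahead of the robot, y to its left, z up, the work surface at z = 0. Lengths are in m, angles in rad, forces in N, time in s.
With the tool pointing down it reaches from about 0.4 to 0.9 m from the base axis. Payload 5.5 kg.
Tool frame: the origin (TCP) lies midway between the tips of the shut fingers; the grasp point (between the pads) lies 19 mm behind it; z points along the fingers, y is the direction in which the jaws open and shut (so a half turn about z gives the same grasp; the last joint's range is limited). The gripper opens to 85 mm and grips with 20 to 120 N. Pads are 22 mm wide; open, the fingers measure 114 mm over their backs; the gripper's body (76 mm by 85 mm) begins 54 mm behind the grasp point. The pads swing forward as they close: fully open they stand 13 mm farther back than shut.
Start: joints at [1.414, 0.501, -0.427, 1.55, 0.221, 1.138, -0.21], TCP at [0.265, -0.594, 0.231] pointing down, gripper open.
Joint ranges: [-2.88, 2.88], [-0.31, 2.03], [-1.54, 1.56], [0.2, 2.42], [-1.41, 4.55], [0.19, 2.02], [-2.57, 2.57]. Speed limits (rad/s): [2.57, 2.57, 3.14, 3.14, 3.14, 3.14, 3.14].

### API

Orientations are given as a unit quaternion [w, x, y, z].
In Python, from bench import * gives the robot as it stands.
- The arm moves only by the tool carry_out, never from a script. Its argument "moves" is a list of rows, each a list of 7 numbers: the turn, a rotation vector about the world's x, y, z in degrees, then the shift along the world's x, y, z in mm, then the opening, from -1 (shut) to 1 (fully open). A call has 1 to 8 rows; each row is the pose to reach, as a shift and turn from the pose commanded when the call began; what a row does not reach only later rows make up. A row lasts 1/10 s, in which the tool goes at most 50 mm and 8.59 degrees, less where a joint would pass 70% of its speed; a pose out of reach is approached as far as the arm can. A call with a gripper value outside its range is refused whole. The fingers move at their own pace and stop on an object; "newtons" is the grip in N (left out, the last holds). Time passes only in rows, so rows that repeat a pose let the fingers close. It gives the time, the measured TCP pose, the force and the opening at its end, in the units of the state.
- observe(): the state, without advancing time (a new reading comes with each control period).
- camera(name): name is "scene" or "top" or "wrist"; returns the picture (480x640x3 uint8, red, green, blue); there is no depth.
- get_calibration(name): a dict with "fx", "fy", "cx", "cy" (pixels), "k1" (the pictures are not rectified: a ray, as slopes to the right and down, at radius r is drawn at 1 + k1 r^2 times it, then the intrinsics apply), "R" (3x3) and "t" (3): a world point X has camera coordinates R X + t. Camera axes: x right, y down, z forward; pixel columns grow to the right and rows downward; lengths in m; the calibration is good to about 2 mm. A picture is of the moment at which its call begins: read the wrist's pose just before it. get_calibration takes no time and is no camera call; for the wrist camera it gives the pose at the moment of the call.
- hand_in(): hands the job in, once; it reports no verdict.
The state is a dict: "time": time; "q": joint angles; "qvel": joint speeds; "joint_efforts": joint torques, N m; "position": TCP position; "ee_rot": TCP orientation; "contact_force": force on the tool from outside, world axes, zero at the start; "moment": the same for the moment, N m; "width": opening from 0.0 (shut) to 1.0 (fully open).
Only numpy, scipy, OpenCV 4.12 (cv2) and the standard library are available. Lean on these libraries where they do the work, as an engineer would, in place of code of your own. Each camera call takes 0.05 s, during which the arm holds its last target. There are 200 camera calls.

### The job

The wooden display plinth stands on end in front of the low painting jig, its brass name plate facing away from the jig. Without lifting it, tip it over the jig's front edge by pushing high, so that it lies on the jig's bed with the name plate up, then slide it fully home and press it snugly and squarely against the rubber buffer pad of the end stop (about 8 N, held a moment), and leave it touching there. The wood dents easily: never push on it with more than 15 N, keep it from overhanging the sides of the bed, and leave the jars, tape and other things where they are.

Things in the scene. Friction and masses are not known exactly. Their poses are not given: they have to be found in the camera images.
- plinth: loose solid wooden block, 60 (x) x 90 (y) x 100 (z) mm, 0.3 to 0.55 kg, standing on end. Origin at the centre of its lower end, z up its length, -x the face with the brass name plate. At the start +x faces roughly (within 0.25 rad) to the jig, with a gap of 15 to 50 mm. When it lies on the bed its x axis points down, its z axis towards the buffer, and the origin is the centre of the end facing away from the buffer, 40 mm above the table.
- bed: fixed painting jig: flat plywood bed 190 (x) x 134 (y) mm, 10 mm high, with an end stop across its far (+x) end. Origin at the centre of its underside on the table, x from the front edge to the end stop. The front edge, at x = -95 mm, is a square 10 mm step: the low stop that the plinth's foot comes up against.
- bed_front_edge (a point): middle of the bed's front upper edge, 10 mm above the table; axes as the bed.
- stop: end stop: aluminium bracket 16 (x) x 134 (y) x 45 (z) mm fixed across the far end of the bed. Origin at the centre of its underside on the bed's top, 178 mm from the bed's front edge; axes as the bed. It carries, on a spindle from the middle of its -x side, a rubber buffer pad 64 wide x 34 high x 12 mm thick.
- spindle_mount (a point): where the buffer's spindle leaves the bracket's -x side, 32 mm above the table, 170 mm from the front edge. The spindle is set differently each time: the pad's face stands 15 to 55 mm in front of this point (towards the front edge); readings do not tell where, find it by touch or by eye. The pad gives about 0.2 mm per N, at most 7 mm, resists fast pushes and springs back.
- jar_a: small paint jar with black cap, 34 dia x 42 mm; bystander, origin at the centre of its underside
- jar_b: small paint jar with white cap, 34 dia x 42 mm; bystander, origin at the centre of its underside
- tape: roll of yellow masking tape lying flat, 76 mm outside, 24 mm high; bystander, origin at the centre of its underside
- thinner: white square thinner bottle with blue cap, 60 x 60 x 128 mm; bystander, origin at the centre of its underside
- dish: small steel paint dish, 60 mm dia, 18 mm high; bystander, origin at the centre of its underside
- sticks: cork disc 90 mm dia, 35 mm high, carrying thin wooden sticks to 190 mm; bystander, origin at the centre of its underside
- brush: paint brush 170 mm long lying on the table; bystander, origin at its middle
There are look-alikes about, which are no part of the job. What is meant by the plinth is not purple, and is the larger of those in its own colour.

How it is judged:
By the outcome, as a careful person would: the job done as asked, in the order asked, and still so for the second after the job is handed in, with the robot touching nothing.
It also fails if it takes over 64 s, if anything falls off the work surface, if the arm or the gripper's body presses on something with over 40 N, if the wrist force passes 120 N, or if a joint passes its speed limit or range.

## Working session

There is one attempt and no reset: what is moved stays moved. The work goes in short steps, Python scripts to look and compute and a tool call to move; the robot and the scene stay as the last step left them, time stands still between calls to the robot, and variables do not carry over. Pictures are saved under pics/ and viewed, about 8 in all and at most 12, crops included, and the job is handed in when it is done.

Besides the shell and the picture viewer there is one more tool, called after "Request:" as a command line: name --pt "numbers of a row" for each row, then --argument value for the rest. carry_out: Moves the arm, as the interface text tells. Its arguments: {"type":"object","properties":{"moves":{"type":"array"},"newtons":{"type":"number"}},"required":["moves"]}

```bash
mkdir -p pics; python3 - <<'E'
from bench import *
import cv2
for n in("scene","top"):
    im=camera(n); cv2.imwrite(f"pics/{n}0.png",im[:,:,::-1]); print(n,get_calibration(n))
s=observe();print(s)
E
```

```text
scene {'fx': 620.5317170503594, 'fy': 620.5317170503594, 'cx': 327.03577234538494, 'cy': 240.56492084051345, 'k1': -0.027322985490803784, 'R': array([[ 0.82178259,  0.56949337,  0.01872622],
       [ 0.33179145, -0.45154195, -0.82826584],
       [-0.46323623,  0.68686765, -0.56002235]]), 't': array([-0.49678031, -0.14043825,  1.65657769])}
top {'fx': 489.97153671725926, 'fy': 489.97153671725926, 'cx': 317.81574164398785, 'cy': 243.32266646264895, 'k1': -0.12729411195027282, 'R': array([[-0.0079259 , -0.9999414 , -0.00737381],
       [-0.9924899 ,  0.00876658, -0.12201211],
       [ 0.1220696 ,  0.00635137, -0.99250122]]), 't': array([0.00288816, 0.58461014, 1.40395699])}
{'time': 0.1, 'q': array([ 1.41421979,  0.50178132, -0.42680417,  1.55131924,  0.22082589,
        1.13829215, -0.21031292]), 'qvel': array([-0.00038989, -0.00259332,  0.00049982, -0.00125073,  0.00038357,
        0.00011491, -0.00019182]), 'joint_efforts': array([-1.05475599e-02, -5.70815635e+01, -5.83831564e+00, -2.81750965e+01,
        1.06722512e-02,  5.52683574e-03,  7.00302962e-05]), 'position': array([ 0.26461929, -0.5930308 ,  0.2303566 ]), 'ee_rot': array([-8.56645292e-04,  9.78049854e-01,  2.08369200e-01, -1.57800998e-04]), 'contact_force': array([ 0.34075096, -0.95975401, -0.11209078]), 'moment': array([-0.01678762,  0.009761  , -0.03315317]), 'width': 1.0023589399063955}
```

View pics/scene0.png

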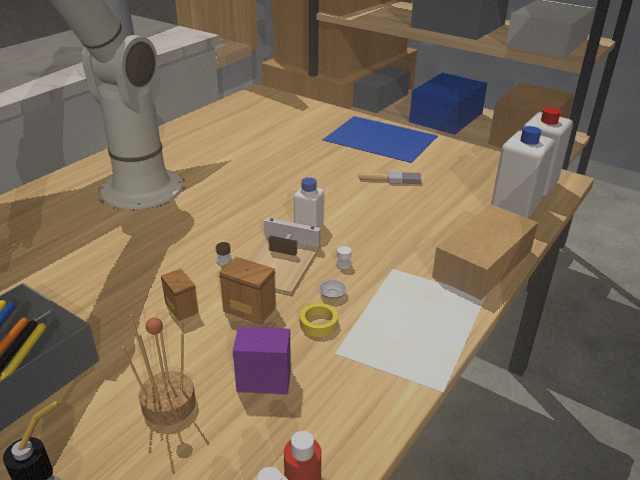

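View pics/top0.png

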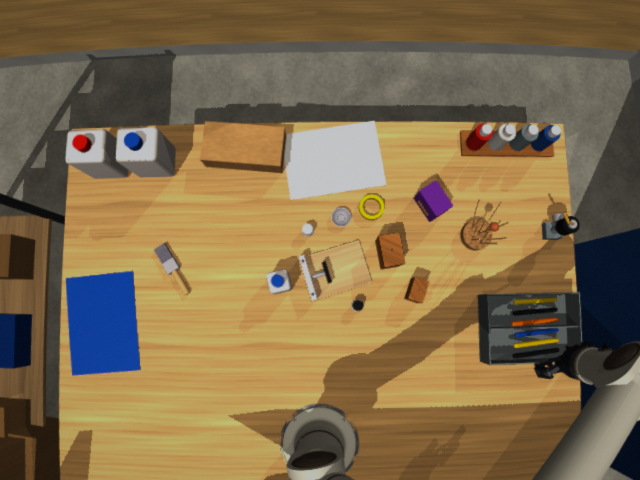

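Scene picture: there are three block candidates. The larger brown one with a brass plate is at scene (248,290) / top (391,250), a smaller brown one at scene (180,295) / top (417,290), and a purple one at scene (262,360) / top (433,200). The larger brown block is the plinth. The jig is at top (335,270), with its stop to the left. I'll confirm in a crop.

```bash
python3 - <<'E'
import cv2,numpy as np
t=cv2.imread("pics/top0.png")[220:320,280:440]; s=cv2.imread("pics/scene0.png")[200:340,150:350]
a=cv2.resize(t,None,fx=5,fy=5,interpolation=cv2.INTER_CUBIC); b=cv2.resize(s,None,fx=4,fy=4,interpolation=cv2.INTER_CUBIC)
cv2.imwrite("pics/tcrop.png",a); cv2.imwrite("pics/scrop.png",b)
E
```

```text
(no output)
```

View pics/tcrop.png

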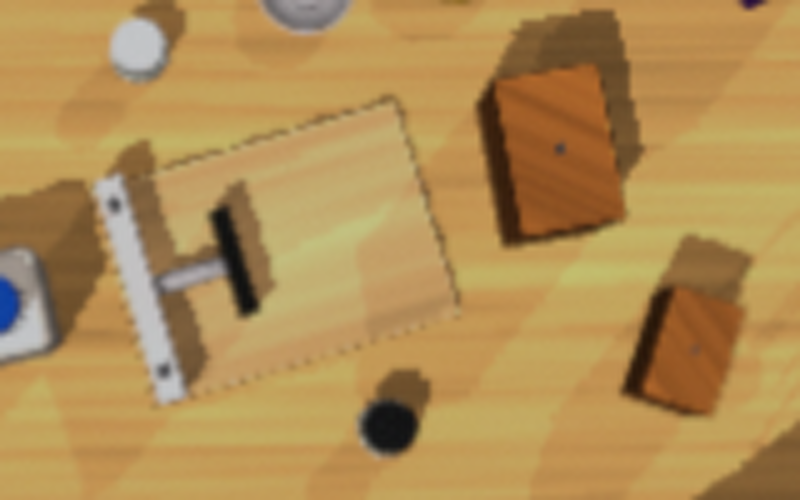

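View pics/scrop.png

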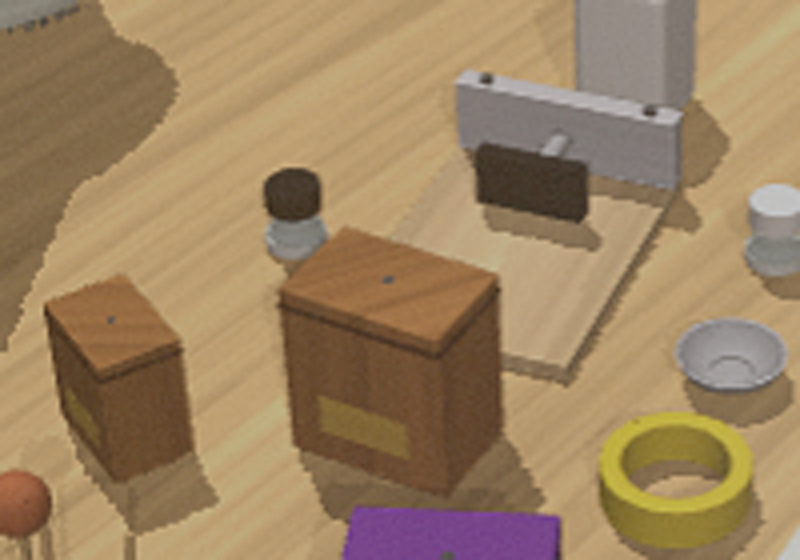

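The crop confirms it: the larger brown block has the brass plate facing away from the jig. Key points in the top crop are the plinth top corners (495,82),(597,65),(625,217),(522,238), the bed front corners (395,97),(460,312), and the pad front edge (231,203)-(258,310).

```bash
cat > h.py <<'E'
import numpy as np,cv2
from bench import *
def cast(name,px,z,c=None):
    c=c or get_calibration(name); K=np.array([[c['fx'],0,c['cx']],[0,c['fy'],c['cy']],[0,0,1]])
    u=cv2.undistortPoints(np.array(px,float).reshape(-1,1,2),K,np.array([c['k1'],0,0,0]))[:,0]
    d=np.c_[u,np.ones(len(u))]@c['R']; o=-c['R'].T@c['t']
    return o+d*((z-o[2])/d[:,2])[:,None]
E
python3 - <<'E'
from h import *
o=lambda P:(np.array(P)+.5)/5-.5+[280,220]
o2=lambda P:(np.array(P)+.5)/4-.5+[150,200]
np.set_printoptions(precision=4,suppress=True)
def sh(n,p): print(n);print(p[:,:2], 'edges',np.linalg.norm(np.roll(p,-1,0)-p,axis=1),'ang',[round(float(np.degrees(np.arctan2(*(b-a)[[1,0]]))),1) for a,b in zip(p,np.roll(p,-1,0))],'mean',p.mean(0))
sh('plinth top',cast('top',o([(495,82),(597,65),(625,217),(522,238)]),.1))
sh('plinth scene',cast('scene',o2([(350,229),(498,284),(436,348),(281,290)]),.1))
sh('bedfront',cast('top',o([(395,97),(460,312)]),.01))
sh('bedback+front',cast('top',o([(395,97),(460,312),(185,398),(135,187)]),.01))
sh('stop',cast('top',o([(95,185),(122,175),(186,394),(158,406)]),.055))
sh('pad',cast('top',o([(231,203),(258,310)]),.049))
sh('padscene',cast('scene',o2([(475,150),(585,170)]),.049))
for n,p,z in(('jarW',(138,45),.042),('jarB',(388,425),.042),('small',(694,350),.08)): print(n,cast('top',o([p]),z))
E
```

```text
plinth top
[[ 0.596  -0.1737]
 [ 0.6052 -0.2317]
 [ 0.519  -0.245 ]
 [ 0.5079 -0.1868]] edges [0.0587 0.0872 0.0593 0.0891] ang [-81.0, -171.2, 100.9, 8.5] mean [ 0.557  -0.2093  0.1   ]
plinth scene
[[ 0.5149 -0.1879]
 [ 0.6027 -0.1801]
 [ 0.6106 -0.2359]
 [ 0.5218 -0.2452]] edges [0.0882 0.0563 0.0893 0.0577] ang [5.1, -82.0, -174.0, 96.8] mean [ 0.5625 -0.2123  0.1   ]
bedfront
[[ 0.5998 -0.1241]
 [ 0.4708 -0.1605]] edges [0.134 0.134] ang [-164.2, 15.8] mean [ 0.5353 -0.1423  0.01  ]
bedback+front
[[ 0.5998 -0.1241]
 [ 0.4708 -0.1605]
 [ 0.4215  0.0031]
 [ 0.547   0.0319]] edges [0.134  0.1709 0.1288 0.1647] ang [-164.2, 106.8, 12.9, -71.3] mean [ 0.5097 -0.0624  0.01  ]
stop
[[0.5441 0.0537]
 [0.5497 0.0381]
 [0.4233 0.002 ]
 [0.4166 0.0181]] edges [0.0166 0.1314 0.0174 0.1323] ang [-70.1, -164.1, 112.7, 15.6] mean [0.4834 0.028  0.055 ]
pad
[[ 0.5335 -0.0249]
 [ 0.4714 -0.0398]] edges [0.0639 0.0639] ang [-166.4, 13.6] mean [ 0.5024 -0.0323  0.049 ]
padscene
[[ 0.4705 -0.0382]
 [ 0.5319 -0.0177]] edges [0.0647 0.0647] ang [18.4, -161.6] mean [ 0.5012 -0.0279  0.049 ]
jarW [[0.6277 0.0288 0.042 ]]
jarB [[ 0.4046 -0.1144  0.042 ]]
small [[ 0.4448 -0.2858  0.08  ]]
```

```bash
python3 - <<'E'
from h import *
np.set_printoptions(precision=3,suppress=True)
im=cv2.imread("pics/top0.png");hsv=cv2.cvtColor(im,cv2.COLOR_BGR2HSV)
m=cv2.inRange(hsv,(125,80,60),(160,255,255));n,l,st,ce=cv2.connectedComponentsWithStats(m)
i=1+np.argmax(st[1:,4]);c=cv2.boxPoints(cv2.minAreaRect(np.argwhere(l==i)[:,::-1].astype(np.float32)));print('purple px',c)
for z in(0,.1):print(cast('top',c,z))
print('sticks cork',cast('top',[(477,233)],.035),'ball',cast('top',[(494,226)],.16),'tip',cast('top',[(510,235),(478,202),(467,211),(492,205)],.19))
print('tape',cast('top',[(372,207)],.024),'dish',cast('top',[(342,215)],.018))
E
```

```text
purple px [[412.074 195.248]
 [435.027 179.181]
 [453.255 205.221]
 [430.302 221.289]]
[[ 0.735 -0.292  0.   ]
 [ 0.785 -0.365  0.   ]
 [ 0.703 -0.418  0.   ]
 [ 0.654 -0.345  0.   ]]
[[ 0.713 -0.273  0.1  ]
 [ 0.76  -0.341  0.1  ]
 [ 0.683 -0.39   0.1  ]
 [ 0.637 -0.322  0.1  ]]
sticks cork [[ 0.612 -0.477  0.035]] ball [[ 0.613 -0.485  0.16 ]] tip [[ 0.584 -0.517  0.19 ]
 [ 0.674 -0.434  0.19 ]
 [ 0.649 -0.402  0.19 ]
 [ 0.665 -0.472  0.19 ]]
tape [[ 0.694 -0.165  0.024]] dish [[ 0.672 -0.075  0.018]]
```

Request:
carry_out --pt "0 0 8 30 30 40 0" --pt "0 0 16 60 60 60 0" --pt "0 0 24 95 95 60 0" --pt "0 0 32 130 130 60 0" --pt "0 0 40 165 165 60 0" --pt "0 0 48 200 200 60 0" --pt "0 0 56 235 235 60 0" --pt "0 0 64 270 270 60 0"

```text
time: 0.9
position: [0.5348, -0.323, 0.2911]
ee_rot: [-0.0, 0.717, 0.697, -0.0]
contact_force: [0.9, -1.1, -1.1]
width: 0.501
```

Request:
carry_out --pt "0 0 8 20 20 0 0" --pt "0 0 16 45 42 0 0" --pt "0 0 18 45 42 0 0" --pt "0 0 18 45 42 0 0" --pt "0 0 18 45 42 0 0"

```text
time: 1.4
position: [0.5784, -0.2832, 0.2907]
ee_rot: [-0.0, 0.602, 0.798, -0.0]
contact_force: [0.7, -1.9, -0.7]
width: 0.503
```

```bash
cat >> h.py <<'E'
P0=np.array([.5353,-.1423]);A=np.radians(106.2);U=np.array([np.cos(A),np.sin(A)]);V=np.array([-U[1],U[0]])
def st():
    s=observe();p=s['position'];w,x,y,z=s['ee_rot']
    from scipy.spatial.transform import Rotation as R
    M=R.from_quat([x,y,z,w]).as_matrix();f=s['contact_force'];d=p[:2]-P0
    print('t %.2f'%s['time'],'tcp',p.round(4),'u %.1f v %.1f mm'%(1e3*d@U,1e3*d@V),'yaw x %.1f'%np.degrees(np.arctan2(M[1,0],M[0,0])),'z',M[:,2].round(3),'Fu %.1f Fv %.1f Fz %.1f'%(f[:2]@U,f[:2]@V,f[2]),'w %.2f'%s['width'],'q',s['q'].round(2))
E
python3 - <<'E'
from h import *
st()
E
```

```text
t 1.40 tcp [ 0.5784 -0.2832  0.2907] u -147.4 v -2.0 mm yaw x 105.9 z [-0.001 -0.    -1.   ] Fu -2.0 Fv -0.1 Fz -0.7 w 0.50 q [ 0.98  0.53 -0.83  1.49  0.4   1.3   0.39]
```

Request:
carry_out --pt "0 0 0 0 0 -45 0" --pt "0 0 0 0 0 -90 0" --pt "0 0 0 0 0 -135 0" --pt "0 0 0 0 0 -180 0" --pt "0 0 0 0 0 -220 0" --pt "0 0 0 0 0 -245 0" --pt "0 0 0 0 0 -248 0" --pt "0 0 0 0 0 -248 0"

```text
time: 2.2
position: [0.5783, -0.2833, 0.0431]
ee_rot: [-0.0, 0.602, 0.798, -0.0]
contact_force: [0.0, 0.3, 0.6]
width: 0.498
```

```bash
python3 - <<'E'
from h import *
st()
t=camera('top')[200:320,280:460,::-1];s=camera('scene')[170:350,140:360,::-1]
a=cv2.resize(t,(780,520),interpolation=cv2.INTER_CUBIC)
b=cv2.resize(s,(700,573),interpolation=cv2.INTER_CUBIC)
cv2.imwrite('pics/s1.png',b)
E
```

```text
t 2.20 tcp [ 0.5783 -0.2833  0.0431] u -147.4 v -2.0 mm yaw x 105.9 z [-0.001  0.    -1.   ] Fu 0.2 Fv -0.1 Fz 0.6 w 0.50 q [ 0.89  0.79 -0.68  1.68  0.61  0.9   0.24]
```

View pics/s1.png

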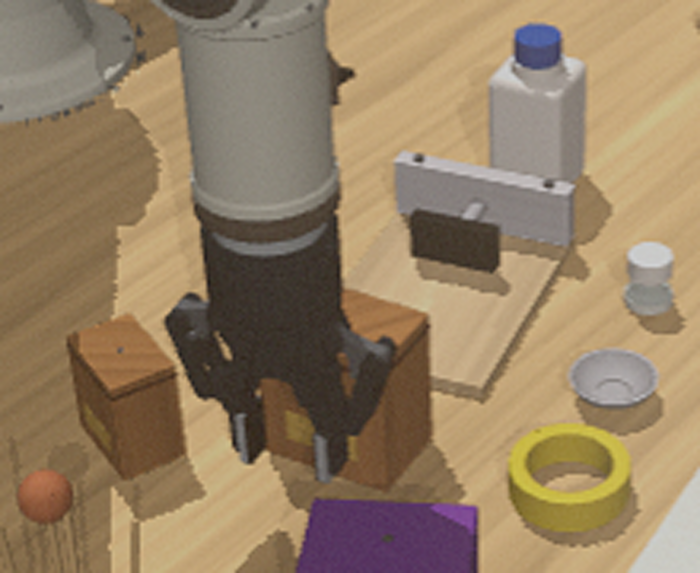

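The gripper is behind the plinth with its fingertips clear. Now I'll push along the bed axis.

Request:
carry_out --pt "0 0 0 -1.4 4.8 0 0" --pt "0 0 0 -2.8 9.6 0 0" --pt "0 0 0 -4.2 14.4 0 0" --pt "0 0 0 -5.3 18.2 0 0" --pt "0 0 0 -6.1 21.1 0 0" --pt "0 0 0 -7.0 24 0 0" --pt "0 0 0 -7.8 26.9 0 0" --pt "0 0 0 -8.7 29.8 0 0"

```text
time: 3.1
position: [0.5704, -0.2531, 0.0434]
ee_rot: [0.0, 0.602, 0.799, -0.0]
contact_force: [1.5, -2.6, 0.5]
width: 0.499
```

Request:
carry_out --pt "0 0 0 -0.8 2.9 0 0" --pt "0 0 0 -1.7 5.8 0 0" --pt "0 0 0 -2.5 8.6 0 0" --pt "0 0 0 -3.4 11.5 0 0" --pt "0 0 0 -4.2 14.4 0 0" --pt "0 0 0 -5 17.3 0 0"

```text
time: 3.7
position: [0.5653, -0.235, 0.0433]
ee_rot: [-0.0, 0.601, 0.799, 0.0]
contact_force: [1.6, -1.9, -0.2]
width: 0.503
```

```bash
python3 - <<'E'
from h import *
st()
E
```

```text
t 3.70 tcp [ 0.5653 -0.235   0.0433] u -97.4 v -3.0 mm yaw x 106.1 z [ 0.  0. -1.] Fu -2.3 Fv -1.0 Fz -0.2 w 0.50 q [ 0.85  0.75 -0.68  1.76  0.61  0.85  0.16]
```

Request:
carry_out --pt "0 0 0 -0.8 2.9 0 0" --pt "0 0 0 -1.7 5.8 0 0" --pt "0 0 0 -2.5 8.6 0 0" --pt "0 0 0 -3.4 11.5 0 0" --pt "0 0 0 -4.2 14.4 0 0" --pt "0 0 0 -4.8 16.3 0 0" --pt "0 0 0 -5 17.3 0 0"

```text
time: 4.4
position: [0.5601, -0.2179, 0.0433]
ee_rot: [-0.0, 0.601, 0.799, -0.0]
contact_force: [-0.1, -3.3, 1.2]
width: 0.497
```

Request:
carry_out --pt "0 0 0 -0.3 1 0 0" --pt "0 0 0 -0.6 1.9 0 0" --pt "0 0 0 -0.8 2.9 0 0" --pt "0 0 0 -1.1 3.8 0 0"

```text
time: 4.8
position: [0.5592, -0.2143, 0.0433]
ee_rot: [-0.0, 0.601, 0.799, -0.0]
contact_force: [1.3, -3.5, 1.1]
width: 0.498
```

Request:
carry_out --pt "0 0 0 -0.3 1 0 0" --pt "0 0 0 -0.6 1.9 0 0"

```text
time: 5.0
position: [0.5586, -0.2123, 0.0433]
ee_rot: [0.0, 0.601, 0.799, 0.0]
contact_force: [1.0, -4.6, 1.1]
width: 0.502
```

```bash
python3 - <<'E'
from h import *
st()
t=camera('top')[210:310,290:420,::-1];s=camera('scene')[210:330,190:340,::-1]
cv2.imwrite('pics/s2.png',np.hstack([cv2.resize(t,(390,300),interpolation=cv2.INTER_CUBIC),cv2.resize(s,(375,300),interpolation=cv2.INTER_CUBIC)]))
E
```

```text
t 5.00 tcp [ 0.5586 -0.2123  0.0433] u -73.7 v -2.9 mm yaw x 106.1 z [ 0.  0. -1.] Fu -4.7 Fv 0.3 Fz 1.1 w 0.50 q [ 0.83  0.73 -0.69  1.8   0.61  0.83  0.12]
```

View pics/s2.png

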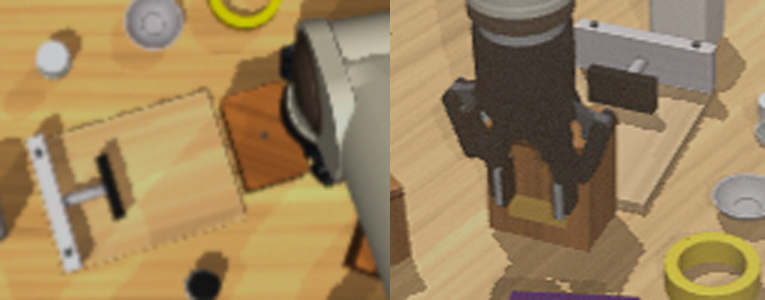

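The picture shows the plinth square to the front edge, its top edge (222,98)-(250,190) parallel to the bed edge (208,90)-(243,215), and almost at the step. I'll creep forward until contact.

Request:
carry_out --pt "0 0 0 -0.3 1 0 0" --pt "0 0 0 -0.3 1 0 0"

```text
time: 5.3
position: [0.5583, -0.2112, 0.0433]
ee_rot: [-0.0, 0.601, 0.799, 0.0]
contact_force: [-0.2, -2.6, 0.6]
width: 0.5
```

Request:
carry_out --pt "0 0 0 -0.3 1 0 0" --pt "0 0 0 -0.3 1 0 0"

```text
time: 5.5
position: [0.558, -0.2102, 0.0433]
ee_rot: [-0.0, 0.601, 0.799, 0.0]
contact_force: [0.8, -3.3, 0.4]
width: 0.497
```

Request:
carry_out --pt "0 0 0 -0.3 1 0 0" --pt "0 0 0 -0.3 1 0 0"

```text
time: 5.7
position: [0.5577, -0.2092, 0.0433]
ee_rot: [-0.0, 0.601, 0.799, 0.0]
contact_force: [1.4, -2.8, 1.2]
width: 0.498
```

Request:
carry_out --pt "0 0 0 -0.3 1 0 0" --pt "0 0 0 -0.3 1 0 0"

```text
time: 5.9
position: [0.5573, -0.2082, 0.0433]
ee_rot: [-0.0, 0.601, 0.799, 0.0]
contact_force: [1.2, -2.2, 0.8]
width: 0.502
```

Request:
carry_out --pt "0 0 0 -0.3 1 0 0" --pt "0 0 0 -0.3 1 0 0"

```text
time: 6.1
position: [0.557, -0.2072, 0.0433]
ee_rot: [-0.0, 0.601, 0.799, 0.0]
contact_force: [1.4, -2.2, 1.1]
width: 0.5
```

Request:
carry_out --pt "0 0 0 -0.3 1 0 0" --pt "0 0 0 -0.3 1 0 0"

```text
time: 6.3
position: [0.557, -0.2069, 0.0435]
ee_rot: [0.0, 0.602, 0.799, -0.0]
contact_force: [1.3, -3.7, 2.4]
width: 0.502
```

Request:
carry_out --pt "0 0 0 -0.3 1 0 0" --pt "0 0 0 -0.3 1 0 0"

```text
time: 6.5
position: [0.557, -0.2065, 0.0437]
ee_rot: [0.001, 0.602, 0.799, -0.0]
contact_force: [1.3, -6.7, 2.7]
width: 0.502
```

```bash
python3 - <<'E'
from h import *
for _ in range(2): st();camera('top')
E
```

```text
t 6.50 tcp [ 0.557  -0.2065  0.0437] u -67.7 v -2.9 mm yaw x 106.0 z [ 0.001 -0.002 -1.   ] Fu -6.8 Fv 0.6 Fz 2.7 w 0.50 q [ 0.82  0.72 -0.69  1.81  0.61  0.83  0.11]
t 6.55 tcp [ 0.557  -0.2066  0.0437] u -67.8 v -2.9 mm yaw x 106.0 z [ 0.001 -0.002 -1.   ] Fu -6.2 Fv 0.6 Fz 3.0 w 0.50 q [ 0.82  0.72 -0.69  1.81  0.61  0.83  0.11]
```

The plinth is seated at the step at about 7 N. I'll back off, go up to z≈88 mm and push high.

Request:
carry_out --pt "0 0 0 1 -3.5 0 0" --pt "0 0 0 2 -7 0 0" --pt "0 0 0 2 -7 25 0" --pt "0 0 0 2 -7 44 0" --pt "0 0 0 2 -7 44 0"

```text
time: 7.1
position: [0.5601, -0.2113, 0.0893]
ee_rot: [0.001, 0.601, 0.799, 0.001]
contact_force: [0.4, 0.1, -0.8]
width: 0.499
```

Request:
carry_out --pt "0 0 0 -0.6 1.9 0 0" --pt "0 0 0 -1.1 3.8 0 0" --pt "0 0 0 -1.7 5.8 0 0" --pt "0 0 0 -2.2 7.7 0 0" --pt "0 0 0 -2.8 9.6 1 0" --pt "0 0 0 -3.4 11.5 1 0"

```text
time: 7.7
position: [0.555, -0.2007, 0.0883]
ee_rot: [-0.0, 0.601, 0.799, -0.0]
contact_force: [0.4, -1.5, 2.4]
width: 0.503
```

```bash
python3 - <<'E'
from h import *
st()
E
```

```text
t 7.70 tcp [ 0.555  -0.2007  0.0883] u -61.6 v -2.6 mm yaw x 106.1 z [-0. -0. -1.] Fu -1.5 Fv 0.0 Fz 2.4 w 0.50 q [ 0.85  0.66 -0.74  1.8   0.55  0.9   0.14]
```

Request:
carry_out --pt "0 0 0 -0.8 2.9 1.8 0" --pt "0 0 0 -1.7 5.8 3.6 0" --pt "0 0 0 -2.5 8.6 5.4 0" --pt "0 0 0 -3.4 11.5 7.0 0" --pt "0 0 0 -4.2 14.4 8.3 0" --pt "0 0 0 -5 17.3 9.6 0" --pt "0 0 0 -5.9 20.2 10.8 0" --pt "0 0 0 -6.3 21.8 11.6 0"

```text
time: 8.5
position: [0.5486, -0.1786, 0.1]
ee_rot: [-0.0, 0.601, 0.799, 0.0]
contact_force: [-0.2, 0.0, 0.1]
width: 0.504
```

```bash
python3 - <<'E'
from h import *
st()
t=camera('top')[210:310,290:420,::-1];s=camera('scene')[210:330,190:340,::-1]
cv2.imwrite('pics/s3.png',np.hstack([cv2.resize(t,(390,300),interpolation=cv2.INTER_CUBIC),cv2.resize(s,(375,300),interpolation=cv2.INTER_CUBIC)]))
E
```

```text
t 8.50 tcp [ 0.5486 -0.1786  0.1   ] u -38.5 v -2.7 mm yaw x 106.1 z [-0.  0. -1.] Fu 0.0 Fv 0.1 Fz 0.1 w 0.50 q [ 0.84  0.62 -0.75  1.83  0.54  0.9   0.11]
```

View pics/s3.png

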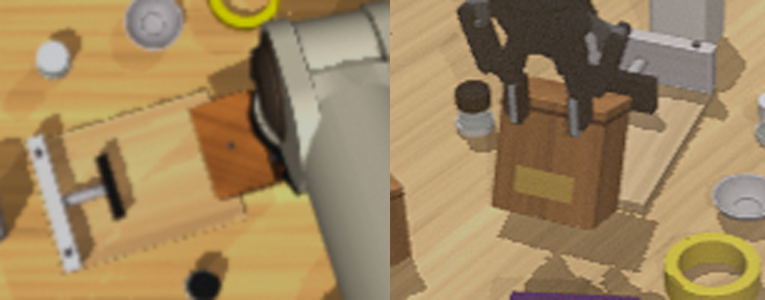

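The plinth is tilting about 20° and staying square. I'll continue.

Request:
carry_out --pt "0 0 0 -0.6 1.9 0.5 0" --pt "0 0 0 -1.1 3.8 1 0" --pt "0 0 0 -1.7 5.8 1.7 0" --pt "0 0 0 -2.2 7.7 2.2 0" --pt "0 0 0 -2.8 9.6 2.8 0" --pt "0 0 0 -3.4 11.5 3.2 0" --pt "0 0 0 -3.9 13.4 3.6 0" --pt "0 0 0 -4.5 15.4 4 0"

```text
time: 9.4
position: [0.5443, -0.1635, 0.1039]
ee_rot: [-0.0, 0.601, 0.799, 0.0]
contact_force: [-0.0, -0.1, 0.6]
width: 0.499
```

Request:
carry_out --pt "0 0 0 -0.6 1.9 0.2 0" --pt "0 0 0 -1.1 3.8 0.4 0" --pt "0 0 0 -1.7 5.8 0.6 0" --pt "0 0 0 -2.2 7.7 0.8 0" --pt "0 0 0 -2.8 9.6 1 0" --pt "0 0 0 -3.4 11.5 1 0" --pt "0 0 0 -3.9 13.4 1 0" --pt "0 0 0 -4.5 15.4 1 0"

```text
time: 10.2
position: [0.5398, -0.1481, 0.1049]
ee_rot: [-0.0, 0.601, 0.799, 0.0]
contact_force: [0.4, 0.5, 0.7]
width: 0.496
```

```bash
python3 - <<'E'
from h import *
st()
t=camera('top')[210:310,290:420,::-1];s=camera('scene')[210:330,190:340,::-1]
cv2.imwrite('pics/s4.png',np.hstack([cv2.resize(t,(390,300),interpolation=cv2.INTER_CUBIC),cv2.resize(s,(375,300),interpolation=cv2.INTER_CUBIC)]))
E
```

```text
t 10.20 tcp [ 0.5398 -0.1481  0.1049] u -6.8 v -2.7 mm yaw x 106.1 z [-0.  0. -1.] Fu 0.3 Fv -0.6 Fz 0.7 w 0.50 q [ 0.81  0.59 -0.77  1.87  0.52  0.89  0.07]
```

View pics/s4.png

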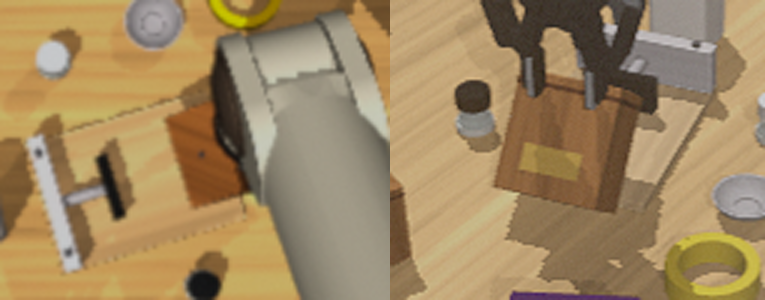

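Now at about 37°, close to balance. I'll continue past the tipping point.

Request:
carry_out --pt "0 0 0 -0.6 1.9 0 0" --pt "0 0 0 -1.1 3.8 0 0" --pt "0 0 0 -1.7 5.8 0 0" --pt "0 0 0 -2.2 7.7 0 0" --pt "0 0 0 -2.8 9.6 0 0" --pt "0 0 0 -3.4 11.5 0 0" --pt "0 0 0 -3.9 13.4 0 0" --pt "0 0 0 -4.5 15.4 0 0"

```text
time: 11.1
position: [0.5353, -0.1328, 0.1049]
ee_rot: [-0.0, 0.601, 0.799, 0.0]
contact_force: [-0.1, 0.4, -0.7]
width: 0.503
```

Request:
carry_out --pt "0 0 0 -0.6 1.9 0 0" --pt "0 0 0 -1.1 3.8 0 0" --pt "0 0 0 -1.7 5.8 0 0" --pt "0 0 0 -1.7 5.8 0 0" --pt "0 0 0 -1.7 5.8 0 0"

```text
time: 11.6
position: [0.5337, -0.1271, 0.1049]
ee_rot: [0.0, 0.601, 0.799, 0.0]
contact_force: [-0.2, 0.3, 0.1]
width: 0.498
```

```bash
python3 - <<'E'
from h import *
st()
t=camera('top')[210:310,290:420,::-1];s=camera('scene')[210:330,190:340,::-1]
cv2.imwrite('pics/s5.png',np.hstack([cv2.resize(t,(390,300),interpolation=cv2.INTER_CUBIC),cv2.resize(s,(375,300),interpolation=cv2.INTER_CUBIC)]))
E
```

```text
t 11.60 tcp [ 0.5337 -0.1271  0.1049] u 15.1 v -2.7 mm yaw x 106.1 z [ 0. -0. -1.] Fu 0.4 Fv 0.1 Fz 0.1 w 0.50 q [ 0.79  0.58 -0.77  1.9   0.52  0.88  0.03]
```

View pics/s5.png

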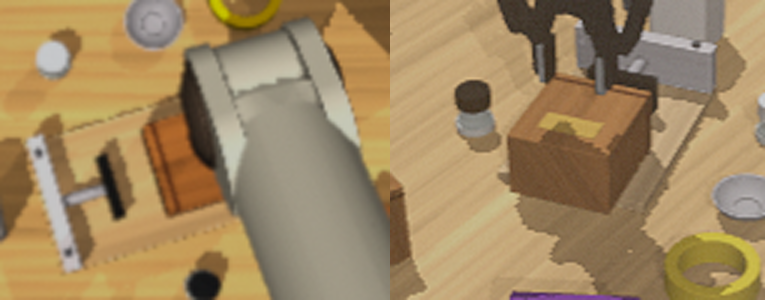

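The plinth lies flat on the bed with the plate up. Next I'll go round behind its end, keeping low, to push it home.

Request:
carry_out --pt "0 0 0 0 0 15 0" --pt "0 0 0 8 -28 15 0" --pt "0 0 0 17 -58 15 0" --pt "0 0 0 21 -72 0 0" --pt "0 0 0 21 -72 -40 0" --pt "0 0 0 21 -72 -68 0" --pt "0 0 0 21 -72 -69 0"

```text
time: 12.4
position: [0.5519, -0.1989, 0.0333]
ee_rot: [-0.003, 0.602, 0.799, -0.001]
contact_force: [-0.1, 0.4, 0.3]
width: 0.496
```

```bash
python3 - <<'E'
from h import *
st()
im=camera('top');cv2.imwrite('pics/t6.png',im[:,:,::-1])
t=im[210:310,280:420,::-1]
cv2.imwrite('pics/t6c.png',cv2.resize(t,None,fx=5,fy=5,interpolation=cv2.INTER_CUBIC))
E
```

```text
t 12.40 tcp [ 0.5519 -0.1989  0.0333] u -58.9 v -0.1 mm yaw x 106.0 z [-0.006  0.002 -1.   ] Fu 0.4 Fv -0.0 Fz 0.3 w 0.50 q [ 0.81  0.73 -0.68  1.83  0.62  0.81  0.09]
```

View pics/t6c.png

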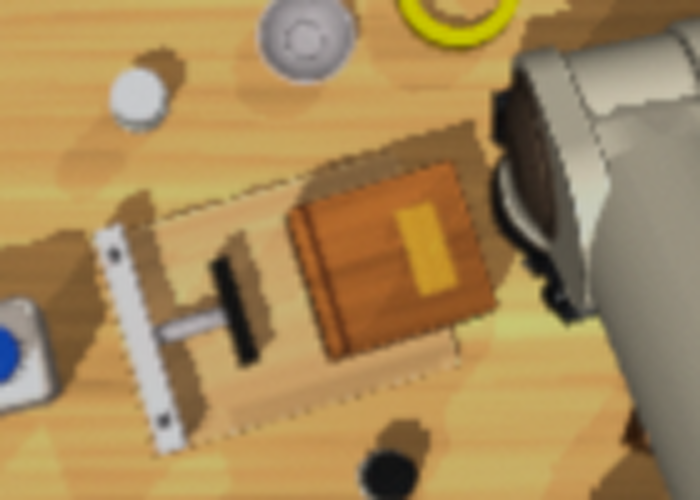

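The plinth lies plate up with top corners at crop (288,210),(455,162),(497,305),(337,360). I'll check its offset and yaw.

```bash
python3 - <<'E'
from h import *
o=lambda P:(np.array(P)+.5)/5-.5+[280,210]
p=cast('top',o([(288,210),(455,162),(497,305),(337,360)]),.07)[:,:2]
print('u,v mm',((p-P0)@np.c_[U,V]*1e3).round(1)); d=np.roll(p,-1,0)-p
print(np.linalg.norm(d,axis=1).round(4),np.degrees(np.arctan2(d[:,1],d[:,0])).round(1))
p=cast('top',o([(212,259),(238,364)]),.049)[:,:2]; print('pad',((p-P0)@np.c_[U,V]*1e3).round(1))
p=cast('top',o([(235,255),(260,360)]),.049)[:,:2]; print('pad',((p-P0)@np.c_[U,V]*1e3).round(1))
E
```

```text
u,v mm [[ 75.6 -43.6]
 [-24.3 -42.5]
 [-22.8  42.9]
 [ 73.9  46.5]]
[0.1    0.0854 0.0967 0.0901] [ -74.4 -164.8  108.3   17.3]
pad [[124.8 -30.8]
 [128.   31.7]]
pad [[111.4 -29.2]
 [115.1  33.1]]
```

It's centred and square, with about 40 mm to go to the pad. I'll push.

Request:
carry_out --pt "0 0 0 -1.4 4.8 3 0" --pt "0 0 0 -2.8 9.6 3 0" --pt "0 0 0 -4.2 14.4 3 0" --pt "0 0 0 -5.0 17.3 3 0" --pt "0 0 0 -5.9 20.2 3 0" --pt "0 0 0 -6.7 23 3 0" --pt "0 0 0 -7.5 25.9 3 0" --pt "0 0 0 -8.4 28.8 3 0"

```text
time: 13.25
position: [0.5465, -0.1713, 0.0391]
ee_rot: [0.001, 0.602, 0.799, -0.0]
contact_force: [0.9, -3.1, 0.5]
width: 0.5
```

Request:
carry_out --pt "0 0 0 -0.8 2.9 0 0" --pt "0 0 0 -1.7 5.8 0 0" --pt "0 0 0 -2.5 8.6 0 0" --pt "0 0 0 -3.4 11.5 0 0" --pt "0 0 0 -4.2 14.4 0 0" --pt "0 0 0 -5 17.3 0 0"

```text
time: 13.85
position: [0.5413, -0.153, 0.039]
ee_rot: [0.0, 0.601, 0.799, -0.0]
contact_force: [0.6, -4.1, 1.4]
width: 0.505
```

```bash
python3 - <<'E'
from h import *
st()
E
```

```text
t 13.85 tcp [ 0.5413 -0.153   0.039 ] u -11.9 v -2.8 mm yaw x 106.1 z [ 0. -0. -1.] Fu -4.1 Fv 0.6 Fz 1.4 w 0.50 q [ 0.76  0.69 -0.69  1.89  0.61  0.78  0.01]
```

Request:
carry_out --pt "0 0 0 -0.6 1.9 0 0" --pt "0 0 0 -1.1 3.8 0 0" --pt "0 0 0 -1.7 5.8 0 0" --pt "0 0 0 -2.2 7.7 0 0" --pt "0 0 0 -2.8 9.6 0 0"

```text
time: 14.35
position: [0.5385, -0.1435, 0.039]
ee_rot: [0.0, 0.602, 0.799, 0.0]
contact_force: [1.8, -3.7, 3.0]
width: 0.501
```

Request:
carry_out --pt "0 0 0 -0.3 1 0 0" --pt "0 0 0 -0.6 1.9 0 0" --pt "0 0 0 -0.6 1.9 0 0"

```text
time: 14.65
position: [0.5379, -0.1414, 0.039]
ee_rot: [0.0, 0.601, 0.799, 0.0]
contact_force: [0.9, -3.8, 4.1]
width: 0.504
```

Request:
carry_out --pt "0 0 0 -0.3 1 0 0" --pt "0 0 0 -0.6 1.9 0 0" --pt "0 0 0 -0.6 1.9 0 0"

```text
time: 14.95
position: [0.5373, -0.1395, 0.039]
ee_rot: [0.0, 0.601, 0.799, 0.0]
contact_force: [1.2, -4.1, 3.4]
width: 0.497
```

Request:
carry_out --pt "0 0 0 -0.3 1 0 0" --pt "0 0 0 -0.3 1 0 0"

```text
time: 15.15
position: [0.537, -0.1385, 0.039]
ee_rot: [0.0, 0.601, 0.799, 0.0]
contact_force: [1.2, -4.7, 3.3]
width: 0.5
```

Request:
carry_out --pt "0 0 0 -0.3 1 0 0" --pt "0 0 0 -0.3 1 0 0"

```text
time: 15.35
position: [0.5367, -0.1376, 0.039]
ee_rot: [0.0, 0.601, 0.799, 0.0]
contact_force: [1.4, -4.3, 4.2]
width: 0.498
```

Request:
carry_out --pt "0 0 0 -0.3 1 0 0" --pt "0 0 0 -0.6 1.9 0 0" --pt "0 0 0 -0.6 1.9 0 0"

```text
time: 15.65
position: [0.5365, -0.1368, 0.039]
ee_rot: [0.001, 0.602, 0.799, -0.0]
contact_force: [2.1, -7.4, 3.1]
width: 0.501
```

Request:
carry_out --pt "0 0 0 -0.3 1 0 0" --pt "0 0 0 -0.3 1 0 0"

```text
time: 15.85
position: [0.5363, -0.1365, 0.039]
ee_rot: [0.001, 0.602, 0.799, -0.0]
contact_force: [3.8, -8.0, 0.5]
width: 0.498
```

Request:
carry_out --pt "0 0 0 -0.3 1 0 0" --pt "0 0 0 -0.3 1 0 0"

```text
time: 16.05
position: [0.5362, -0.1361, 0.0391]
ee_rot: [0.001, 0.602, 0.799, -0.001]
contact_force: [3.8, -9.0, 1.9]
width: 0.499
```

Request:
carry_out --pt "0 0 0 -0.3 1 0 0" --pt "0 0 0 -0.3 1 0 0"

```text
time: 16.25
position: [0.5361, -0.1358, 0.0392]
ee_rot: [0.002, 0.602, 0.798, -0.001]
contact_force: [5.0, -11.9, 0.5]
width: 0.496
```

Request:
carry_out --pt "0 0 0 0.1 -0.4 0 0" --pt "0 0 0 0.1 -0.4 0 0" --pt "0 0 0 0.1 -0.4 0 0" --pt "0 0 0 0.1 -0.4 0 0" --pt "0 0 0 0.1 -0.4 0 0" --pt "0 0 0 0.1 -0.4 0 0"

```text
time: 16.85
position: [0.5361, -0.1358, 0.0391]
ee_rot: [0.001, 0.602, 0.798, -0.001]
contact_force: [4.0, -9.5, 1.8]
width: 0.5
```

```bash
python3 - <<'E'
from h import *
for _ in range(3): st();camera('top')
E
```

```text
t 16.85 tcp [ 0.5361 -0.1358  0.0391] u 6.0 v -2.6 mm yaw x 106.0 z [ 0.002 -0.003 -1.   ] Fu -10.3 Fv -1.2 Fz 1.8 w 0.50 q [ 0.73  0.68 -0.69  1.92  0.62  0.77 -0.03]
t 16.90 tcp [ 0.5361 -0.1358  0.0391] u 6.0 v -2.6 mm yaw x 106.0 z [ 0.002 -0.003 -1.   ] Fu -10.7 Fv 0.1 Fz 1.5 w 0.50 q [ 0.73  0.68 -0.69  1.92  0.62  0.77 -0.03]
t 16.95 tcp [ 0.5361 -0.1358  0.0391] u 6.0 v -2.5 mm yaw x 106.0 z [ 0.002 -0.003 -1.   ] Fu -10.1 Fv -1.0 Fz 1.3 w 0.50 q [ 0.73  0.68 -0.69  1.92  0.62  0.77 -0.03]
```

Holding at about 10 N at the tool, with the pad carrying roughly 8 N once bed friction is subtracted. I'll hold a little longer, then retract slowly and clear.

Request:
carry_out --pt "0 0 0 0 0 0 0" --pt "0 0 0 0 0 0 0" --pt "0 0 0 0 0 0 0" --pt "0 0 0 0.2 -0.7 0 0" --pt "0 0 0 0.4 -1.4 0 0" --pt "0 0 0 0.6 -2.1 0 0" --pt "0 0 0 0.8 -2.8 0 0" --pt "0 0 0 1.1 -3.8 0 0"

```text
time: 17.8
position: [0.5362, -0.1362, 0.0388]
ee_rot: [-0.0, 0.601, 0.799, 0.0]
contact_force: [1.4, -1.7, 1.3]
width: 0.501
```

Request:
carry_out --pt "0 0 0 1 -3.5 0 0" --pt "0 0 0 4 -14 0 0" --pt "0 0 0 11 -39 0 0" --pt "0 0 0 17 -58 30 0" --pt "0 0 0 17 -58 75 0" --pt "0 0 0 17 -58 120 0" --pt "0 0 0 -10 -95 150 0" --pt "0 0 0 -40 -130 150 0"

```text
time: 18.6
position: [0.4999, -0.2658, 0.193]
ee_rot: [0.003, 0.599, 0.801, 0.002]
contact_force: [-0.3, -1.5, 1.0]
width: 0.497
```

```bash
python3 - <<'E'
from h import *
st()
im=camera('top');im2=camera('scene')
cv2.imwrite('pics/t7.png',im[:,:,::-1])
a=cv2.resize(im[215:310,285:400,::-1],(600,496),interpolation=cv2.INTER_CUBIC)
b=cv2.resize(im2[210:310,200:340,::-1],(200,143))
a[:143,400:]=b
cv2.imwrite('pics/t7c.png',a)
E
```

```text
t 18.60 tcp [ 0.4999 -0.2658  0.193 ] u -108.7 v 68.4 mm yaw x 106.4 z [ 0.007 -0.001 -1.   ] Fu -1.3 Fv 0.7 Fz 1.0 w 0.50 q [ 1.09  0.49 -0.84  1.8   0.41  1.03  0.38]
```

View pics/t7c.png

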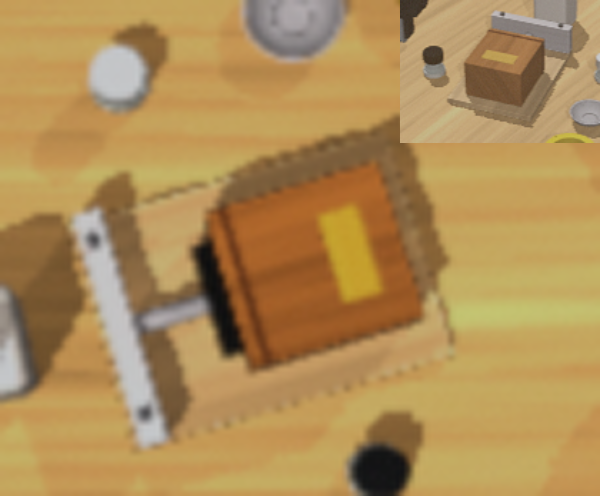

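The final picture shows the plinth plate up, its end (208,208)-(255,370) flush and parallel with the pad (195,245)-(228,355), and no side overhang. I'll do a quick numeric check of the bystanders and then hand in.

```bash
python3 - <<'E'
from h import *
o=lambda P:(np.array(P)+.5)/5.217-.5+[285,215]
p=cast('top',o([(208,208),(378,160),(422,315),(255,370)]),.07)[:,:2];print(((p-P0)@np.c_[U,V]*1e3).round(1))
a=cv2.imread('pics/top0.png').astype(int);b=cv2.imread('pics/t7.png').astype(int)
for n,(x,y) in dict(jarW=(307,229),jarB=(358,305),tape=(372,207),dish=(342,215),thinner=(279,281),brush=(172,268),purple=(433,200)).items():
    r=np.s_[y-14:y+15,x-14:x+15];print(n,abs(a[r]-b[r]).mean().round(1))
st();hand_in();print('done')
E
```

```text
[[112.9 -46.2]
 [ 15.8 -44.7]
 [ 17.9  43.7]
 [113.9  46.1]]
jarW 1.2
jarB 4.0
tape 1.1
dish 1.2
thinner 1.2
brush 1.3
purple 19.5
t 18.70 tcp [ 0.4911 -0.2751  0.1887] u -115.2 v 79.5 mm yaw x 105.4 z [-0.004 -0.004 -1.   ] Fu -0.6 Fv 0.3 Fz -0.7 w 0.50 q [ 1.1   0.49 -0.82  1.8   0.42  1.04  0.38]
the job is handed in; nothing more can be done
done
```

The plinth is lying plate up on the bed, seated against the buffer pad, and the job is handed in at 18.7 s. I slid it square to the step and tipped it over with a high two-finger push. Then I slid it home and pressed with about 10 N at the tool for about a second. Allowing for bed friction, that is roughly 6–8 N on the pad.

**Forces:** While pressing, the reading at the end of one step peaked at about 13 N, under the 15 N limit. I only saw forces at the end of each call, so a short peak in between can't be ruled out.

**Final position:** The plinth runs from about 17 to 113 mm behind the front edge. It is centred within about 1 mm and its front end is parallel to the pad to about 1°. Touching was judged by eye and by the tool force falling away as I backed off, not measured directly.

**Other objects:** The jars, tape, dish, thinner and brush look unmoved in the before and after pictures. The black-capped jar differed slightly, which I take to be a shadow. The purple block differed more; I think the arm or its shadow was in that view, but I did not check it separately. I did not compare the sticks or the small brown block.

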